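Fit the crank to the cheese press and wind it down

TASK

Fit the loose crank onto the drive on top of the small cheese press: set it over the round drive, press and turn it until its crossbar drops into the groove and it sits fully home. Then let go, take the crank by its red knob instead and wind it clockwise (seen from above) until the pressing plate is all the way down at its stop; leave the crank sitting level on the drive and the glass, lemon and spice jars where they stand.

Things in the scene. Friction and masses are not known exactly. Their poses are not given: they have to be found in the camera images.
- crank: Loose crank, 0.3 kg, 125 mm long, standing at the start on its round black skirt. Origin: centre of the skirt's lower rim; z up, x along the steel arm to the red knob. Skirt: a cup open below, 56 mm outside, 46 mm inside diameter, z 0 to 24 mm, closed by a disc z 24 to 32 mm. The arm is 18 mm wide, z 24 to 32 mm, out to x = 85 mm.
- crank_grip (a point): Middle of the round black grip on top of the crank, on its axis: 30 mm diameter, z 32 to 64 mm in the crank's frame (this point at 48 mm). For lifting and setting the crank.
- crank_crossbar (a point): Middle of the underside of the steel crossbar inside the skirt, at z = 12 mm in the crank's frame, on its axis. The bar is 8 mm wide and runs along the crank's x (in line with the arm) right across the cup.
- crank_knob: The crank's red knob, at its arm's end. Origin: centre of the knob's underside, at x = 85 mm, z = 35 mm in the crank's frame; z up. An upright cylinder, 22 mm diameter, 34 mm high, that spins freely on its pin (so its x and y axes mean nothing): a gripper can hold it without turning while the crank goes round.
- press: Cheese press, fixed (place and yaw vary). Beech base 150 x 160 x 18 mm, origin at the centre of its underside, z up; two steel columns at y = +-63 mm carry a grey bridge (66 mm along x, 150 mm along y), its top 135 mm above the worktop, with a low screw cap, 5 mm high, at y = +-63 mm. A white mould stands between the columns.
- press_seat (a point): Point on the bridge's top face on the drive's upright axis, 135 mm above the press's origin. Dropped in, the crank's skirt rests on the bridge, its origin at this point. With the crossbar still lying on top of the drive the crank's origin is 10 mm above this point.
- drive_top (a point): Top centre of the drive, a metal boss 43 mm in diameter, 22 mm high, top edge bevelled 3 mm, with a straight groove 12 mm wide, 11 mm deep through its axis. The crossbar fits either way round. At the start the groove lies within 0.7 rad either side of the press's x axis; find it by turning the pressed crank. This point's axes do not turn with the drive.
- press_plate (a joint): How far the steel pressing plate under the bridge has come down (m): about 0.001 to 0.011 at the start, 0.030 all the way down at its stop. It comes down as the drive turns clockwise seen from above, 6.6 mm per radian, so about 2.9 to 4.3 rad are to be wound. Friction of 0.4 N m (5 N at the knob) keeps the drive from turning by itself.
- glass_1: Drinking glass, 81 mm diameter, 92 mm high, origin at the centre of its underside; to be left alone.
- spice_jar_2: Spice jar with a black lid, nearest behind the press of three jars, 41 mm diameter, 105 mm high, origin at the centre of its underside; to be left alone.
- lemon_1: Lemon, 83 x 58 x 58 mm, origin at its underside; to be left alone.
Mind the look-alikes: they are no part of the job. Leave any purple look-alike of the crank alone.

How it is judged (in metres and radians):
On the way, in this order (a step that is already met when the one before it is completed fails the run):
1. the crank has dropped fully home on the drive (z of crank in the frame of press_seat between -0.004 and 0.004 m and horizontal distance between crank and press_seat below 0.005 m and angle between crank's own z axis and vertical below 0.1 rad), for 0.2 s.
2. the crank, on the drive, is being wound by its red knob, the plate part of the way down (value of joint press_plate between 0.014 and 0.026 m and contact force between the fingers and crank_knob above 0.5 N and horizontal distance between crank and press_seat below 0.005 m), for 0.1 s.
3. the crank is wound until the pressing plate is all the way down (value of joint press_plate above 0.028 m and horizontal distance between crank and press_seat below 0.005 m), for 0.2 s.
At the end, for the whole second after the job is handed in: The pressing plate is down (joint at least 0.028 of 0.030 m); the crank sits home on the drive, level within 0.1 rad, within 4 mm in height and 5 mm sideways, released and at rest; glass, spice jar and lemon are within 30 mm of where they stood (all of step 3 and z of crank in the frame of press_seat between -0.004 and 0.004 m and angle between crank's own z axis and vertical below 0.1 rad and linear speed of crank below 0.02 m/s and distance of each of glass_1, spice_jar_2, lemon_1 from where it was at the start of the episode below 0.03 m); the robot touches nothing.
It fails at once if the drinking glass is moved more than 30 mm (distance of glass_1 from where it was at the start of the episode above 0.03 m).
It fails at once if the loose spice jar is moved more than 30 mm (distance of spice_jar_2 from where it was at the start of the episode above 0.03 m).
It fails at once if the lemon is moved more than 30 mm (distance of lemon_1 from where it was at the start of the episode above 0.03 m).
It also fails if it takes over 72 s, if anything falls off the work surface, if the arm or the gripper's body presses on something with over 40 N, if the wrist force passes 120 N, or if a joint passes its speed limit or range.

ROBOT

A 6-joint arm with a two-finger parallel gripper is mounted at the origin on a cart in front of the work surface, level with it; the furniture and walls round the work are solid. World frame = base frame: x ahead of the robot, y to its left, z up, the work surface at z = 0. Lengths are in mm, angles in rad, forces in N, time in s.
With the tool pointing down it reaches from about 375 to 900 mm from the base axis. Payload 3.1 kg.
Tool frame: the origin (TCP) lies on the centre line of the jaws, within the pads' length; the fingertips stand 17 mm ahead of it and the grasp point (between the pads) lies 2 mm behind it (ctrl.tip_extent is the distance from the TCP to the fingertips, in mm); z points along the fingers, y is the line along which they close (so a half turn about z gives the same grasp; the last joint's range is limited). The gripper opens to 87 mm and grips with 3 to 60 N. Pads are 19 mm wide; open, the fingers measure 117 mm over their backs; the gripper's body (75 mm by 190 mm) begins 51 mm behind the grasp point.
Start: joints at [-1.492, 0.527, 1.433, -0, 1.181, -0.178], TCP at [159.371, -604.316, 239.548] pointing down, gripper open.
Joint ranges: [-3.08, 3.08], [-0.75, 2.2], [0.22, 2.44], [-1.43, 4.57], [0, 2.65], [-2.85, 2.85]. Speed limits (rad/s): [2.79, 2.79, 3.14, 3.14, 3.14, 3.14].

INTERFACE

Orientations are given as a rotation vector (axis times angle).
In Python, from station import ctrl gives the robot as it stands. Calls block until the motion is done:
- ctrl.move_ptp(position, orientation): joint-space move of the TCP to a pose.
- ctrl.servo_line(position, attitude=None, velocity=150, max_force=None): straight line of the TCP; attitude=None keeps the orientation; velocity is the mean speed in mm/s. With max_force (N) it stops when the force on the tool has changed by that much, and returns True; else False.
- ctrl.movej(angles): joint-space move.
- ctrl.move_gripper(opening): opening from 0.0 (shut) to 1.0 (fully open); the grip force is fixed at half the most; returns when the fingers have stopped.
- ctrl.dwell(seconds).
- ctrl.ik(position, orientation): joint angles nearest the present ones, or None.
- ctrl.get_obs(): the state.
- ctrl.capture(name): name is "scene" or "top"; returns the picture (420x560x3 uint8, red, green, blue); there is no depth.
- ctrl.get_calibration(name): a dict with "mtx" (3x3 intrinsics, pixels), "R" (3x3) and "t" (3): a world point X has camera coordinates R X + t. Camera axes: x right, y down, z forward; pixel columns grow to the right and rows downward; lengths in mm; the calibration is good to about 2 mm. A picture is of the moment at which its call begins. get_calibration takes no time and is no camera call.
A pose or a line that the arm cannot do raises ctrl.MotionError and nothing moves.
- ctrl.job_done(): hands the job in; it is judged then, once.
The state is a dict: "time": time; "q": joint angles; "qd": joint speeds; "joint_efforts": joint torques, N m; "eef_pos": TCP position; "tool_rot": TCP orientation; "wrist_force": force on the tool from outside, world axes, zero at the start; "ft_torque": the same for the moment, N m; "grip_width": opening from 0.0 (shut) to 1.0 (fully open); "gripper_force": force on a finger pad.
Only numpy, scipy, OpenCV 4.12 (cv2) and the standard library are available. Lean on these libraries where they do the work, as an engineer would, in place of code of your own. Each camera call takes 0.05 s, during which the arm holds its last target. There are 200 camera calls.

## Working session

There is one attempt and no reset: what is moved stays moved. The work goes in short steps, each a Python script; the robot and the scene stay as the last script left them, time stands still between calls to the robot, and variables do not carry over. Pictures are saved under pics/ and viewed, at most 10 in all, crops included, and the job is handed in when it is done.

```bash
ls; mkdir -p pics
python3 - <<'E'
from station import ctrl
import cv2
for n in("scene","top"):
    im=ctrl.capture(n); cv2.imwrite(f"pics/{n}0.png",im[:,:,::-1])
    c=ctrl.get_calibration(n); print(n,c['mtx'].tolist(),c['R'].round(4).tolist(),c['t'].round(1).tolist(), (-c['R'].T@c['t']).round())
print(ctrl.get_obs())
E
```

```text
pics
scene [[509.20324081117224, 0.0, 275.51597289473295], [0.0, 509.20324081117224, 209.2061954583207], [0.0, 0.0, 1.0]] [[-0.7042, -0.7099, 0.0163], [-0.5159, 0.4958, -0.6986], [0.4878, -0.5003, -0.7153]] [489.6, 338.4, 1440.6] [-183.  900. 1259.]
top [[386.00844413189935, 0.0, 276.781089520003], [0.0, 386.00844413189935, 209.42332020912076], [0.0, 0.0, 1.0]] [[-0.018, -0.9998, 0.0071], [-0.9834, 0.0164, -0.1809], [0.1808, -0.0102, -0.9835]] [136.3, 587.9, 1232.4] [ 358.  139. 1317.]
{'time': 0.1, 'q': array([-1.49151486e+00,  5.28366222e-01,  1.43375161e+00, -2.28349217e-06,
        1.18141500e+00, -1.78486312e-01]), 'qd': array([ 7.06594080e-04, -3.56557731e-03, -1.93891247e-03, -2.17213229e-04,
       -8.73827566e-04,  9.05852043e-05]), 'joint_efforts': array([-3.04273672e-04, -4.40986955e+01, -1.77150661e+01,  6.34940690e-02,
        5.33922378e-02, -4.86449528e-05]), 'eef_pos': array([ 159.31306141, -603.71452054,  238.680929  ]), 'tool_rot': array([-3.11361417e+00, -4.03532921e-01, -1.47703017e-04]), 'wrist_force': array([-0.42782048,  0.14354383, -0.38248482]), 'ft_torque': array([-0.01175792, -0.01019101, -0.02485341]), 'gripper_force': 0.0, 'grip_width': 1.004472804253799}
```

View pics/scene0.png

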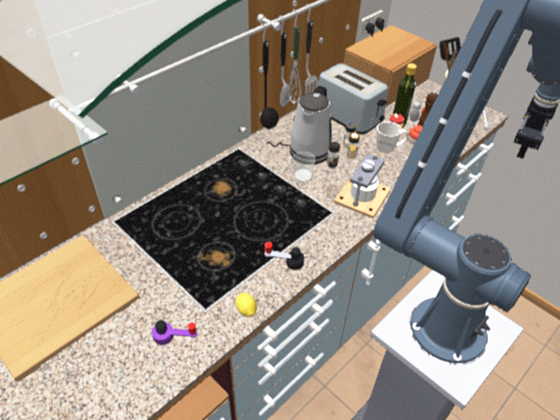

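View pics/top0.png

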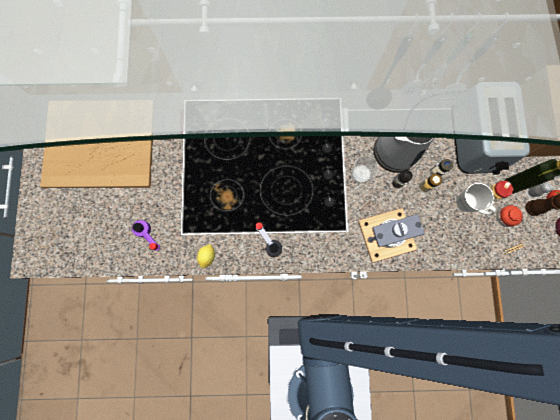

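The scene view shows the crank's grip at about (295,258) with its knob at (268,247), and the press at about (365,190). In the top view the grip is at (273,248), the knob at (260,227) and the press at (398,231). The purple look-alike stays out of this. Next I'll enlarge the crank and the press.

Run:
```python
import cv2,numpy as np
s=cv2.imread("pics/scene0.png");t=cv2.imread("pics/top0.png")
def c(im,x,y,w=80,h=60,k=5):return cv2.resize(im[y:y+h,x:x+w],None,fx=k,fy=k,interpolation=cv2.INTER_CUBIC)
cv2.imwrite("pics/crop0.png",np.vstack([np.hstack([c(s,250,225),c(s,328,152)]),np.hstack([c(t,235,210),c(t,355,200)])]))
```

```text
(no output)
```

View pics/crop0.png

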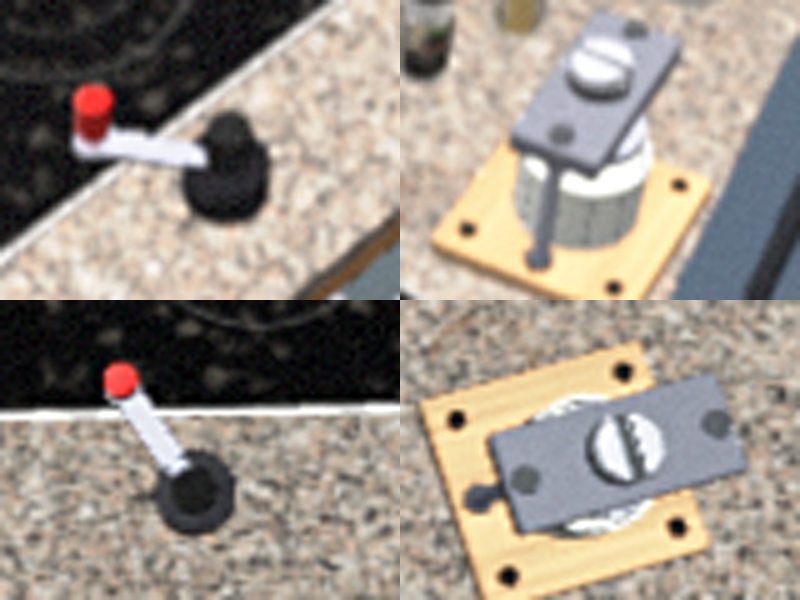

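The crop shows the screw caps at crop pixels (563,134) and (636,31) in the scene view, and (526,480) and (717,423) in the top view. The drive's groove is visible in the top view, running from (628,418) to (650,480). The knob is red, and the black grip and skirt are clear. Next I'll measure these.

```bash
cat > h.py <<'E'
import numpy as np,cv2
from station import ctrl
C={n:ctrl.get_calibration(n) for n in("scene","top")}
def ray(n,p):
    c=C[n];d=c['R'].T@np.linalg.solve(c['mtx'],[p[0],p[1],1.]);return -c['R'].T@c['t'],d/np.linalg.norm(d)
def plane(n,p,z):
    o,d=ray(n,p);return o+d*(z-o[2])/d[2]
def tri(ps,pt):
    A=0;b=0;L=[]
    for n,p in(("scene",ps),("top",pt)):
        o,d=ray(n,p);M=np.eye(3)-np.outer(d,d);A=A+M;b=b+M@o;L.append((o,M))
    x=np.linalg.solve(A,b);return x,[np.linalg.norm(M@(x-o)).round(1) for o,M in L]
def blob(m,box):
    "components within box x,y,w,h: list of (area,cx,cy)"
    x,y,w,h=box;k,l,s,c=cv2.connectedComponentsWithStats(m[y:y+h,x:x+w].astype(np.uint8))
    return sorted([(int(s[i,4]),*(c[i]+[x,y]).round(2)) for i in range(1,k)],reverse=True)[:4]
E
python3 - <<'E'
from h import *
I={n:cv2.imread(f"pics/{n}0.png").astype(int) for n in C}
box={'scene':[(258,235,20,25),(284,244,25,28),(352,154,35,33)],'top':[(252,218,16,18),(264,238,21,22),(370,214,56,34)]}
for n,im in I.items():
    b,g,r=im[...,0],im[...,1],im[...,2];mx=im.max(2)
    print(n,'red',blob((r>120)&(g<80)&(b<80),box[n][0]))
    print(' grip',blob((mx<42),box[n][1]),'skirt',blob((mx<85),box[n][1]))
    print(' caps',blob((mx<103),box[n][2]),'drive',blob((im.min(2)>150),box[n][2]))
def u(x,y,ox,oy):return ((x+.5)/5-.5+ox,(y+.5)/5-.5+oy)
ca=tri(u(163,134,328,152),u(126,180,355,200));cb=tri(u(236,31,328,152),u(317,123,355,200))
print(ca,cb,(ca[0]+cb[0])/2,np.linalg.norm(ca[0]-cb[0]))
dt=tri(u(203,64,328,152),u(227,150,355,200));print('drivetop',dt)
print('knob top z69',tri(u(94,96,250,225),u(122,79,235,210)))
print('grip top z64',tri(u(230,124,250,225),u(194,190,235,210)))
p=[plane('top',u(*q,355,200),157) for q in((228,118),(250,180))];d=p[1]-p[0];print('groove',p,np.arctan2(d[1],d[0]))
# base holes / corners plane check: glass, jars
print('glass',plane('top',(361,173),92),'jar',plane('top',(403,178),105))
E
```

```text
scene red [(57, np.float64(268.04), np.float64(246.46)), (1, np.float64(271.0), np.float64(250.0)), (1, np.float64(264.0), np.float64(245.0))]
 grip [(62, np.float64(295.5), np.float64(265.23)), (59, np.float64(295.83), np.float64(256.14)), (11, np.float64(285.27), np.float64(244.91)), (1, np.float64(302.0), np.float64(258.0))] skirt [(257, np.float64(295.23), np.float64(259.11)), (16, np.float64(285.56), np.float64(245.25))]
 caps [(19, np.float64(358.95), np.float64(183.68)), (18, np.float64(367.11), np.float64(170.22))] drive [(903, np.float64(370.06), np.float64(169.05)), (20, np.float64(354.15), np.float64(184.75)), (2, np.float64(361.5), np.float64(186.0))]
top red [(13, np.float64(260.0), np.float64(226.85)), (1, np.float64(261.0), np.float64(223.0)), (1, np.float64(259.0), np.float64(222.0)), (1, np.float64(256.0), np.float64(227.0))]
 grip [(60, np.float64(273.65), np.float64(247.82)), (2, np.float64(272.5), np.float64(256.0)), (1, np.float64(280.0), np.float64(252.0))] skirt [(196, np.float64(273.92), np.float64(248.71))]
 caps [(19, np.float64(372.79), np.float64(238.79)),
[... 407 characters left out ...]
at64(1.8)]) (array([ 522.75125137, -310.37944235,  131.86801233]), [np.float64(1.4), np.float64(1.4)]) [ 506.00293829 -249.20920858  133.28776216] 126.87504372771994
drivetop (array([ 504.70282307, -246.46094361,  151.04705313]), [np.float64(1.7), np.float64(1.7)])
knob top z69 (array([537.02133296, 186.45937064,  67.75437648]), [np.float64(2.0), np.float64(2.0)])
grip top z64 (array([464.37867507, 140.91980596,  65.76975997]), [np.float64(2.5), np.float64(2.5)])
groove [array([ 522.14643038, -247.64077396,  157.        ]), array([ 484.05999172, -258.10477266,  157.        ])] -2.873464991814276
glass [ 700.19146201 -152.73567051   92.        ] jar [ 677.57102532 -285.369121    105.        ]
```

```bash
cat >> h.py <<'E'
from scipy.spatial.transform import Rotation as Ro
def down(a):
    "tool down, tool x axis at world yaw a"
    return Ro.from_matrix(np.array([[np.cos(a),np.sin(a),0],[np.sin(a),-np.cos(a),0],[0,0,-1.]])).as_rotvec()
def u(x,y,ox,oy):return ((x+.5)/5-.5+ox,(y+.5)/5-.5+oy)
def st(tag=''):
    o=ctrl.get_obs();R=Ro.from_rotvec(o['tool_rot']).as_matrix()
    print(tag,'t',round(o['time'],2),'p',o['eef_pos'].round(1),'yaw',round(np.arctan2(R[1,0],R[0,0]),3),'F',o['wrist_force'].round(1),'T',o['ft_torque'].round(2),'w',round(o['grip_width']*87,1),'gf',round(o['gripper_force'],1),'q',o['q'].round(2));return o
E
python3 - <<'E'
from h import *
for nm,z,s,t in(('capA',140,(163,134),(126,180)),('capB',140,(236,31),(317,123)),('drv',157,(203,64),(227,150)),):
    print(nm,plane('scene',u(*s,328,152),z).round(1),plane('top',u(*t,355,200),z).round(1))
for nm,z,s,t in(('knob',69,(94,96),(122,79)),('grip',64,(230,124),(194,190))):
    print(nm,plane('scene',u(*s,250,225),z).round(1),plane('top',u(*t,235,210),z).round(1))
st()
for p in((464,141,53),(464,141,150),(505,-249,250)):
  for a in np.arange(-3,3.2,.5):
    q=ctrl.ik(p,down(a)); print(p,a,None if q is None else np.round(q,2)[[0,1,2,5]])
E
```

```text
capA [ 487.5 -181.8  140. ] [ 487.2 -187.6  140. ]
capB [ 518.7 -300.7  140. ] [ 520.5 -308.2  140. ]
drv [ 502.3 -239.1  157. ] [ 502.6 -245.5  157. ]
knob [538.  188.2  69. ] [535.2 185.2  69. ]
grip [467.5 141.2  64. ] [462.5 139.4  64. ]
 t 0.1 p [ 159.3 -603.7  238.7] yaw 0.258 F [-0.4  0.1 -0.4] T [-0.01 -0.01 -0.02] w 87.4 gf 0.0 q [-1.49  0.53  1.43 -0.    1.18 -0.18]
(464, 141, 53) -3.0 [ 0.06  0.67  1.92 -1.65]
(464, 141, 53) -2.5 [ 0.06  0.67  1.92 -2.15]
(464, 141, 53) -2.0 [ 0.06  0.67  1.92 -2.65]
(464, 141, 53) -1.5 None
(464, 141, 53) -1.0 [0.06 0.67 1.92 2.63]
(464, 141, 53) -0.5 [0.06 0.67 1.92 2.13]
(464, 141, 53) 0.0 [0.06 0.67 1.92 1.63]
(464, 141, 53) 0.5 [0.06 0.67 1.92 1.13]
(464, 141, 53) 1.0 [0.06 0.67 1.92 0.63]
(464, 141, 53) 1.5 [0.06 0.67 1.92 0.13]
(464, 141, 53) 2.0 [ 0.06  0.67  1.92 -0.37]
(464, 141, 53) 2.5 [ 0.06  0.67  1.92 -0.87]
(464, 141, 53) 3.0 [ 0.06  0.67  1.92 -1.37]
(464, 141, 150) -3.0 [ 0.06  0.48  1.87 -1.65]
(464, 141, 150) -2.5 [ 0.06  0.48  1.87 -2.15]
(464, 141, 150) -2.0 [ 0.06  0.48  1.87 -2.65]
(464, 141, 150) -1.5 None
(464, 14
[... 258 characters left out ...]
50) 2.0 [ 0.06  0.48  1.87 -0.37]
(464, 141, 150) 2.5 [ 0.06  0.48  1.87 -0.87]
(464, 141, 150) 3.0 [ 0.06  0.48  1.87 -1.37]
(505, -249, 250) -3.0 [-0.66  0.43  1.58 -2.37]
(505, -249, 250) -2.5 None
(505, -249, 250) -2.0 None
(505, -249, 250) -1.5 [-0.66  0.43  1.58  2.41]
(505, -249, 250) -1.0 [-0.66  0.43  1.58  1.91]
(505, -249, 250) -0.5 [-0.66  0.43  1.58  1.41]
(505, -249, 250) 0.0 [-0.66  0.43  1.58  0.91]
(505, -249, 250) 0.5 [-0.66  0.43  1.58  0.41]
(505, -249, 250) 1.0 [-0.66  0.43  1.58 -0.09]
(505, -249, 250) 1.5 [-0.66  0.43  1.58 -0.59]
(505, -249, 250) 2.0 [-0.66  0.43  1.58 -1.09]
(505, -249, 250) 2.5 [-0.66  0.43  1.58 -1.59]
(505, -249, 250) 3.0 [-0.66  0.43  1.58 -2.09]
```

Run:
```python
from h import *
c=[465,140.3]
ctrl.move_ptp(c+[250],down(2.57)); ctrl.move_ptp(c+[90],down(2.57)); 
print(ctrl.servo_line(c+[53],max_force=10)); st('down')
ctrl.move_gripper(0.); st('g1')
ctrl.move_gripper(.6)
ctrl.move_ptp(c+[53],down(1.0)); st('rot')
ctrl.move_gripper(0.); o=st('g2')
ctrl.servo_line(c+[80]); st('lift')
for n in C: cv2.imwrite(f"pics/{n}1.png",ctrl.capture(n)[:,:,::-1])
```

```text
False
down t 4.02 p [466.  140.4  54.1] yaw 2.57 F [-0.7  0.5  0.1] T [ 0.04 -0.16  0.04] w 87.0 gf 0.0 q [ 0.06  0.67  1.92  0.    0.55 -0.94]
g1 t 4.99 p [464.8 140.2  52.9] yaw 2.57 F [ 0.4 -1.7 -0.6] T [-0.1  -0.08  0.03] w 29.3 gf 30.0 q [ 0.06  0.67  1.92 -0.    0.55 -0.94]
rot t 7.11 p [465.  140.3  53. ] yaw 1.001 F [ 0.4  0.6 -0.3] T [-0.   -0.01 -0.03] w 52.4 gf 0.0 q [ 0.06  0.67  1.92 -0.    0.55  0.63]
g2 t 7.65 p [465.1 140.3  53. ] yaw 1.0 F [-0.   0.2 -0. ] T [-0.14 -0.09 -0.02] w 29.6 gf 30.0 q [ 0.06  0.67  1.92 -0.    0.55  0.63]
lift t 7.98 p [465.2 140.4  80.1] yaw 1.0 F [-0.2  0.1 -4.2] T [-0.02 -0.02 -0.02] w 28.8 gf 30.0 q [0.06 0.62 1.91 0.   0.61 0.63]
```

Run:
```python
from h import *
ctrl.servo_line([465,140.3,260],velocity=250)
ctrl.move_ptp([503,-243.5,250],down(.70)); ctrl.dwell(.3);o=st()
for n in C: cv2.imwrite(f"pics/{n}2.png",ctrl.capture(n)[:,:,::-1])
s=cv2.imread("pics/scene2.png");t=cv2.imread("pics/top2.png")
def c(im,x,y,w=80,h=60,k=5):return cv2.resize(im[y:y+h,x:x+w],None,fx=k,fy=k,interpolation=cv2.INTER_CUBIC)
cv2.imwrite("pics/crop2.png",np.vstack([np.hstack([c(s,250,225),c(s,328,122)]),np.hstack([c(t,235,210),c(t,365,190)])]))
```

```text
t 10.68 p [ 503.3 -242.6  250.2] yaw 0.701 F [ 0.3  0.1 -4.2] T [-0.04 -0.03 -0.04] w 29.6 gf 30.0 q [-0.65  0.43  1.59  0.    1.13  0.22]
```

View pics/crop2.png

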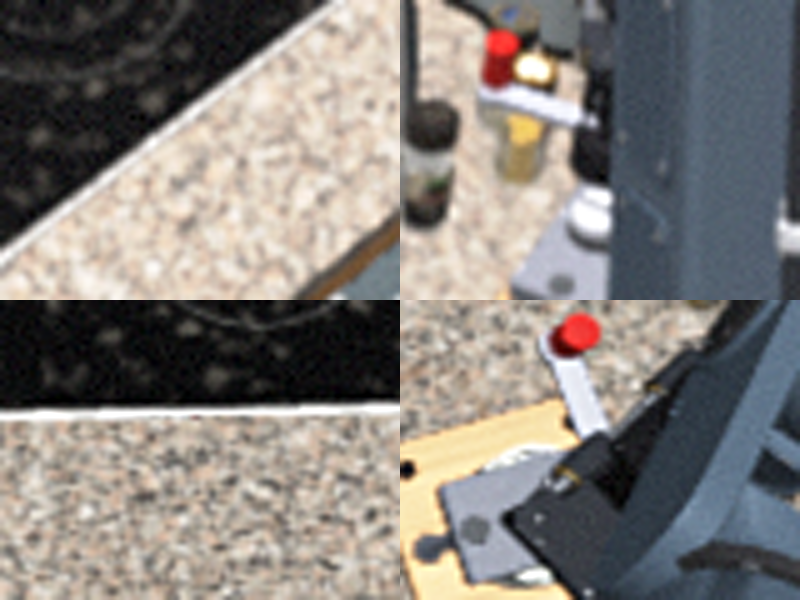

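The crank is held upright over the press. The top of the knob is at crop pixel (101,43) in the scene view and (178,34) in the top view. This gives a local camera correction.

Run:
```python
from h import *
z=250.2-53+69
a=plane('scene',u(101,43,328,122),z);b=plane('top',u(178,34,365,190),z)
T=np.array([503.3,-242.6])
print(a,b,[ (np.hypot(*(k[:2]-T)),np.arctan2(*(k[:2]-T)[::-1])) for k in(a,b)])
print(tri(u(101,43,328,122),u(178,34,365,190)))
print('sc red same-method start: knob yaw in tool .575-1')
```

```text
[ 584.85072855 -212.74817107  266.2       ] [ 582.19527811 -216.97706225  266.2       ] [(np.float64(86.84269121010684), np.float64(0.35090309866886965)), (np.float64(82.95179230498975), np.float64(0.31402521404818534))]
(array([ 584.45928783, -216.24602795,  264.33461586]), [np.float64(2.3), np.float64(2.3)])
sc red same-method start: knob yaw in tool .575-1
```

```bash
cat >> h.py <<'E'
def red(im,box):
    x,y,w,h=box;b=im[y:y+h,x:x+w].astype(float);wt=np.clip((b[...,2]-np.maximum(b[...,0],b[...,1])-40)/100,0,1)
    k,l,s,c=cv2.connectedComponentsWithStats((wt>.05).astype(np.uint8));i=1+np.argmax(s[1:,4]);wt=wt*(l==i)
    Y,X=np.mgrid[y:y+h,x:x+w];return (wt*X).sum()/wt.sum(),(wt*Y).sum()/wt.sum(),round(wt.sum())
E
python3 - <<'E'
from h import *
ctrl.move_ptp([503,-243.5,250],down(2.2)); ctrl.dwell(.2);o=st()
I={n:ctrl.capture(n)[:,:,::-1] for n in C}
for n in I: cv2.imwrite(f"pics/{n}3.png",I[n])
z=197+52
for k,T in((2,(503.3,-242.6)),(3,o['eef_pos'][:2])):
  for n in I:
    p0=np.array(T)+85*np.array([np.cos(y:=(.275 if k==2 else 1.775)),np.sin(y)])
    c=C[n];v=c['mtx']@(c['R']@np.r_[p0,z]+c['t']);v=v[:2]/v[2]
    r=red(cv2.imread(f"pics/{n}{k}.png"),(int(v[0])-15,int(v[1])-15,31,31));P=plane(n,r[:2],z)[:2]
    print(k,n,v.round(1),np.round(r,1),P.round(1),'err',(P-p0).round(1),'yaw',np.arctan2(*(P-T)[::-1]).round(3))
E
```

```text
t 12.32 p [ 503.  -243.5  250. ] yaw 2.2 F [-0.6  0.6 -3.6] T [-0.02 -0.15  0.03] w 29.4 gf 30.0 q [-0.65  0.43  1.59 -0.    1.13 -1.28]
2 scene [348.4 133.6] [347.6 132.2  51. ] [ 591.7 -223. ] err [ 6.6 -3.5] yaw 0.218
2 top [399.1 196.7] [400.3 196.   51. ] [ 586.9 -223.2] err [ 1.8 -3.7] yaw 0.228
3 scene [361.  155.8] [360.5 154.4  51. ] [ 491.2 -164.4] err [ 5.4 -4.2] yaw 1.719
3 top [380.6 231.8] [382.1 231.8  50. ] [ 485.9 -164.6] err [ 0.1 -4.4] yaw 1.784
```

```bash
cat > t.py <<'E'
from h import *
from scipy.optimize import least_squares
z=197+52;K=[]
for k,T,a in((2,(503.3,-242.6),.701),(3,(503,-243.5),2.2)):
  for n in C:
    p0=np.array(T)+85*np.array([np.cos(a-.4),np.sin(a-.4)])
    c=C[n];v=c['mtx']@(c['R']@np.r_[p0,z]+c['t']);v=v[:2]/v[2]
    im=cv2.imread(f"pics/{n}{k}.png").astype(float);x,y=int(v[0])-12,int(v[1])-12
    b=im[y:y+25,x:x+25];d=b[...,2]-np.maximum(b[...,0],b[...,1])
    r=cv2.connectedComponentsWithStats((d>55).astype(np.uint8));i=1+np.argmax(r[2][1:,4]);s=r[2][i];ctr=r[3][i]+[x,y]
    bb=np.array([s[0]+x+(s[2]-1)/2,s[1]+y+(s[3]-1)/2]);P=plane(n,(ctr+bb)/2,z)[:2];K.append((n,P,T,a))
    print(k,n,s,ctr.round(1),bb,P.round(1))
def f(p,n): return np.concatenate([P-T-85*np.array([np.cos(a+p[0]),np.sin(a+p[0])])-p[1:] for m,P,T,a in K if m==n])
cap={'scene':(503.1,-241.2),'top':(503.9,-247.9)}
for n in C:
    r=least_squares(f,[-.4,0,0],args=(n,));print(n,'delta',r.x[0].round(3),'bias',r.x[1:].round(1),'res',r.fun.round(1),'press->',(np.array(cap[n])-r.x[1:]).round(1))
E
python3 t.py
```

```text
2 scene [ 8  7  8 11 71] [347.5 133. ] [347.5 133. ] [ 589.2 -219.7]
2 top [ 9  8 10  9 64] [399.9 196.3] [399.5 196. ] [ 586.6 -221.5]
3 scene [ 8  6  8 12 69] [360.3 154.9] [360.5 155.5] [ 488.9 -161.2]
3 top [10  8  9  8 58] [382.  231.8] [382.  231.5] [ 486.2 -164.2]
scene delta -0.416 bias [ 4.1 -0.9] res [ 0.2 -0.1 -0.2  0.1] press-> [ 499.  -240.3]
top delta -0.406 bias [ 2.  -3.6] res [-0.  0.  0. -0.] press-> [ 501.9 -244.3]
```

Run:
```python
from h import *
c=[501.5,-243.5]
ctrl.move_ptp(c+[225],down(.678)); ctrl.dwell(.2); st('above')
print(ctrl.servo_line(c+[187.5],velocity=25,max_force=10)); st('contact')
```

```text
above t 13.98 p [ 501.5 -243.5  225.1] yaw 0.678 F [-0.1  0.4 -4.3] T [-0.03  0.06  0.05] w 29.5 gf 30.0 q [-0.65  0.45  1.62 -0.    1.07  0.24]
True
contact t 14.78 p [ 501.6 -243.6  209.1] yaw 0.678 F [0.4 0.3 4.2] T [-0.04 -0.02 -0.  ] w 29.2 gf 30.0 q [-0.65  0.48  1.64  0.    1.03  0.24]
```

Run:
```python
from h import *
for c in([505,-247.5],[501,-249],[507,-243],[497,-244],[502,-238],[507,-250],[497,-238]):
    ctrl.servo_line(c+[213],velocity=60)
    h=ctrl.servo_line(c+[187.5],velocity=25,max_force=8); o=st(str(h))
    if o['eef_pos'][2]<206: break
```

```text
True t 16.03 p [ 504.6 -247.4  188. ] yaw 0.678 F [-0.6  0.1  5.5] T [-0.1  -0.07  0.02] w 29.1 gf 30.0 q [-0.65  0.51  1.64 -0.    0.99  0.24]
```

Run:
```python
from h import *
ctrl.dwell(.3); ctrl.move_gripper(.55); ctrl.dwell(.1); st('rel')
ctrl.servo_line([504.6,-247.4,265],velocity=120)
ctrl.move_ptp([480,-420,300],down(0)); st('aside')
for n in C: cv2.imwrite(f"pics/{n}4.png",ctrl.capture(n)[:,:,::-1])
s=cv2.imread("pics/scene4.png");t=cv2.imread("pics/top4.png")
def c(im,x,y,w=80,h=60,k=5):return cv2.resize(im[y:y+h,x:x+w],None,fx=k,fy=k,interpolation=cv2.INTER_CUBIC)
cv2.imwrite("pics/crop4.png",np.hstack([c(s,328,132),c(t,365,190)]))
```

```text
rel t 17.09 p [ 503.3 -246.4  186.2] yaw 0.678 F [0.8 0.4 0.4] T [-0.04 -0.04 -0.04] w 47.9 gf 0.0 q [-0.65  0.51  1.64 -0.    0.99  0.24]
aside t 18.64 p [ 479.6 -418.5  298.6] yaw 0.001 F [ 0.6  1.2 -0. ] T [0.02 0.06 0.02] w 47.7 gf 0.0 q [-0.89  0.49  1.33  0.    1.33  0.68]
```

View pics/crop4.png

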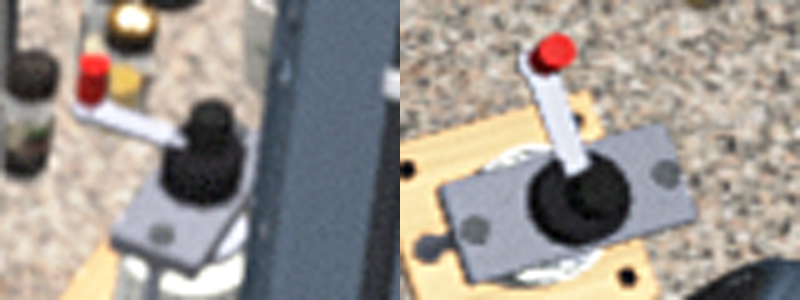

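The crank sits flat on the bridge with its arm pointing away from the robot; the top of the knob is at crop pixel (557,52) in the top view. Now I'll take the knob and wind.

```bash
cat > wind.py <<'E'
from h import *
A=np.array([504.3,-247.2])
def kp(th,z): return [*(A+85*np.array([np.cos(th),np.sin(th)])),z]
E
python3 - <<'E'
from wind import *
th=.268
ctrl.move_ptp(kp(th,265),down(0)); ctrl.move_gripper(.75)
print(ctrl.servo_line(kp(th,191),velocity=100,max_force=8)); st('at knob')
ctrl.move_gripper(0.); st('held')
for i in range(4):
    th-=.12; h=ctrl.servo_line(kp(th,191),down(0),velocity=60,max_force=30); o=st(f'{th:.2f} {h}')
    if h: break
E
```

```text
False
at knob t 21.18 p [ 586.8 -225.   191.6] yaw 0.0 F [ 0.1 -0.3  0.1] T [ 0.04  0.05 -0.01] w 65.1 gf 0.0 q [-0.54  0.59  1.47  0.    1.08  1.03]
held t 21.98 p [ 586.2 -224.7  191. ] yaw 0.0 F [ 0.2 -0.1  0.3] T [0.01 0.07 0.02] w 20.9 gf 30.0 q [-0.54  0.59  1.47 -0.    1.08  1.03]
0.15 False t 22.3 p [ 588.8 -235.7  191. ] yaw -0.001 F [0.3 0.  0.7] T [-0.06 -0.12  0.02] w 20.5 gf 30.0 q [-0.56  0.59  1.46 -0.    1.09  1.02]
0.03 False t 22.62 p [ 589.5 -244.   191. ] yaw -0.0 F [1.5 3.4 1.5] T [ 0.71 -0.18 -0.04] w 21.0 gf 30.0 q [-0.57  0.6   1.44  0.    1.1   1.  ]
-0.09 False t 22.93 p [ 589.2 -254.5  191. ] yaw -0.0 F [2.8 4.3 1.4] T [ 0.78 -0.35  0.  ] w 20.8 gf 30.0 q [-0.58  0.6   1.43  0.    1.1   0.99]
-0.21 False t 23.25 p [ 587.7 -265.1  191.1] yaw -0.0 F [2.4 2.4 0.4] T [ 0.63 -0.42 -0.  ] w 20.7 gf 30.0 q [-0.6   0.61  1.43  0.    1.11  0.97]
```

Run:
```python
from wind import *
th=-.212
while th>-4.6:
    th-=.12; h=ctrl.servo_line(kp(th,191),down(0),velocity=60,max_force=25); o=ctrl.get_obs();F=o['wrist_force']
    e=np.array([-np.sin(th),np.cos(th)]);d=o['eef_pos'][:2]-A
    print(round(th,2),h,'tang',(F[:2]@e).round(1),'rad',(F[0]*np.cos(th)+F[1]*np.sin(th)).round(1),'Fz',F[2].round(1),'yaw',np.arctan2(d[1],d[0]).round(2))
    if h or abs(F[:2]@e)>25: break
st()
```

```text
-0.33 False tang 3.4 rad 1.8 Fz 1.4 yaw -0.33
-0.45 False tang 3.2 rad 1.5 Fz -0.2 yaw -0.45
-0.57 False tang 3.7 rad 2.5 Fz 0.2 yaw -0.57
-0.69 False tang 3.8 rad 1.5 Fz 0.3 yaw -0.69
-0.81 False tang 3.6 rad 2.5 Fz -0.3 yaw -0.81
-0.93 False tang 4.0 rad 1.3 Fz 0.6 yaw -0.93
-1.05 False tang 3.6 rad 1.8 Fz 0.0 yaw -1.05
-1.17 False tang 3.7 rad 1.9 Fz 0.7 yaw -1.17
-1.29 False tang 3.0 rad 1.7 Fz -0.2 yaw -1.29
-1.41 False tang 3.7 rad 1.2 Fz 1.1 yaw -1.41
-1.53 False tang 4.5 rad 0.7 Fz 1.1 yaw -1.53
-1.65 False tang 3.6 rad 1.2 Fz -0.3 yaw -1.65
-1.77 False tang 4.0 rad 0.6 Fz 0.3 yaw -1.77
-1.89 False tang 3.2 rad 0.4 Fz -0.1 yaw -1.89
-2.01 False tang 4.5 rad -0.9 Fz -0.2 yaw -2.01
-2.13 False tang 3.7 rad -0.7 Fz 0.3 yaw -2.13
-2.25 False tang 3.8 rad -2.4 Fz -0.6 yaw -2.25
-2.37 False tang 3.6 rad -3.8 Fz -1.3 yaw -2.37
-2.49 False tang 3.3 rad -3.4 Fz -0.7 yaw -2.49
-2.61 False tang 4.5 rad -4.9 Fz -2.1 yaw -2.61
-2.73 False tang 3.7 rad -4.6 Fz -1.8 yaw -2.72
-2.85 False tang 3.1 rad -4.8 Fz -3.1 yaw -2.84
-2.97 False tang 3.7 rad -3.8 Fz -3.5 yaw -2.96
-3.09 False tang 3.9 rad -4.3 Fz -2.9 yaw -3.08
-3.21 False tang 3.5 rad -4.6 Fz -2.7 yaw 3.09
-3.33 False tang 4.3 rad -4.4 Fz -2.2 yaw 2.97
-3.45 False tang 3.4 rad -5.3 Fz -2.6 yaw 2.85
-3.57 False tang 18.0 rad -1.4 Fz -2.2 yaw 2.78
-3.69 False tang 33.5 rad -4.4 Fz -3.4 yaw 2.72
 t 32.43 p [ 429.7 -213.9  192. ] yaw 0.009 F [-13.8 -30.9  -3.4] T [-5.29  2.35  0.11] w 20.9 gf 30.0 q [-0.68  0.41  1.84 -0.03  0.89  0.9 ]
```

Run:
```python
from wind import *
ctrl.dwell(.2)
ctrl.servo_line(kp(-3.53,191),down(0),velocity=40); st('relax')
ctrl.move_gripper(.75); ctrl.dwell(.1)
ctrl.servo_line(kp(-3.53,275),velocity=120)
ctrl.move_ptp([400,-480,320],down(0)); ctrl.dwell(.3); st('clear')
for n in C: cv2.imwrite(f"pics/{n}5.png",ctrl.capture(n)[:,:,::-1])
s=cv2.imread("pics/scene5.png");t=cv2.imread("pics/top5.png")
def c(im,x,y,w=80,h=60,k=5):return cv2.resize(im[y:y+h,x:x+w],None,fx=k,fy=k,interpolation=cv2.INTER_CUBIC)
cv2.imwrite("pics/crop5.png",np.hstack([c(s,318,152),c(t,355,200)]))
```

```text
relax t 33.12 p [ 427.1 -219.4  191.4] yaw 0.001 F [ 4.1 -9.3 -4.5] T [-1.5  -0.69 -0.  ] w 20.8 gf 30.0 q [-0.71  0.41  1.84 -0.01  0.89  0.87]
clear t 36.42 p [ 400.6 -478.9  320.2] yaw 0.002 F [0.1 0.1 0.1] T [-0.    0.05 -0.05] w 65.1 gf 0.0 q [-1.05  0.45  1.33  0.    1.36  0.52]
```

View pics/crop5.png

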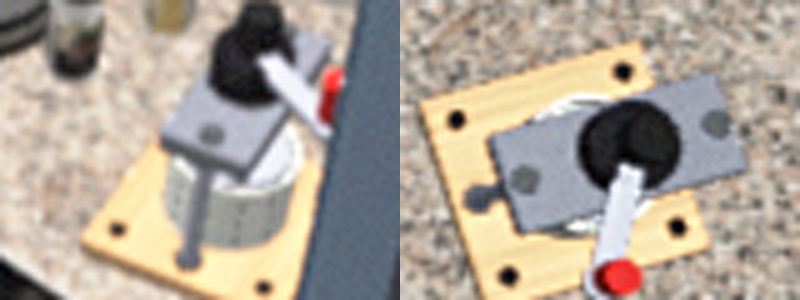

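The crank sits flat on the bridge with its knob at crop pixel (618,278) in the top view, and the robot is clear. The sharp force rise after about 3.7 rad, within the expected 2.9 to 4.3, marks the stop. I'm handing in.

```bash
python3 -c "
from station import ctrl
print(ctrl.job_done())"
```

```text
the job is handed in; nothing more can be done
None
```

I fitted the crank fully home, wound it clockwise by its red knob until the force rose sharply at the stop, let go, and handed the job in at about 36 s of the 72 s; no verdict came back.

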